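Roll the cap strip home on the tube rack

ROBOT

A 6-joint arm with a two-finger parallel gripper is mounted at the origin on a cart in front of the work surface, level with it; the furniture and walls round the work are solid. World frame = base frame: x ahead of the robot, y to its left, z up, the work surface at z = 0. Lengths are in m, angles in rad, forces in N, time in s.
With the tool pointing down it reaches from about 0.425 to 0.95 m from the base axis. Payload 3.5 kg.
Tool frame: the origin (TCP) lies midway between the tips of the shut fingers; the grasp point (between the pads) lies ctrl.hold_point_z behind it (ctrl.hold_point_z is the distance from the TCP to the grasp point, in m); z points along the fingers, x is the direction in which the jaws open and shut, and the axes are right-handed (so a half turn about z gives the same grasp; the last joint's range is limited). The gripper opens to 85 mm and grips with 20 to 120 N. Pads are 22 mm wide; open, the fingers measure 114 mm over their backs; the gripper's body (76 mm by 85 mm) begins 54 mm behind the grasp point. The pads swing forward as they close: fully open they stand 13 mm farther back than shut.
Start: joints at [1.071, 0.286, 1.577, -0, 1.279, -0.15], TCP at [0.231, 0.634, 0.231] pointing down, gripper open.
Joint ranges: [-2.77, 2.77], [-0.9, 2.22], [0.21, 2.48], [-1.53, 4.67], [0.24, 2.81], [-2.84, 2.84]. Speed limits (rad/s): [2.79, 2.79, 3.14, 3.14, 3.14, 3.14].

INTERFACE

Orientations are given as a unit quaternion [x, y, z, w].
In Python, from plant import ctrl gives the robot as it stands.
- The arm moves only by the tool step_arm, never from a script. Its arguments are lists of equal length, an entry for each row: "gripper": the gripper's target within -1 to 1 (shut at 1, half-way at 0, fully open at -1); "linear": the shift along the tool's x, y, z in m, a list of three; "delta_rot": the turn, a rotation vector about the tool's x, y, z in degrees, a list of three. A call has 1 to 20 rows; each row is the pose to reach, as a shift and turn from the pose commanded when the call began, along the tool's axes at that moment; what a row does not reach only later rows make up. A row lasts 1/8 s, in which the tool goes at most 62.5 mm and 10.7 degrees, less where a joint would pass 70% of its speed; a pose out of reach is approached as far as the arm can. A call with a gripper value outside its range is refused whole. The fingers move at their own pace and stop on an object; "grip_force" is the grip in N (left out, the last holds). Time passes only in rows, so rows that repeat a pose let the fingers close. It gives the time, the measured TCP pose, the force and the opening at its end, in the units of the state.
- ctrl.get_state(): the state, without advancing time (a new reading comes with each control period).
- ctrl.read_camera(name): name is "scene" or "top" or "wrist"; returns a dict with "frame" (420x560x3 uint8, red, green, blue), "fx", "fy", "cx", "cy" (pixels), "view" (4x4, takes a point from world to camera coordinates). Camera axes: x right, y down, z forward; pixel columns grow to the right and rows downward; lengths in m; the calibration is good to about 2 mm. A picture is of the moment at which its call begins. There is no depth.
- ctrl.sign_off(): hands the job in, once; it reports no verdict.
The state is a dict: "time": time; "qpos": joint angles; "dq": joint speeds; "joint_efforts": joint torques, N m; "eef_pos": TCP position; "tcp_rot": TCP orientation; "contact_force": force on the tool from outside, world axes, zero at the start; "wrist_torque": the same for the moment, N m; "opening": opening from 0.0 (shut) to 1.0 (fully open).
Only numpy, scipy, OpenCV 4.12 (cv2) and the standard library are available. Lean on these libraries where they do the work, as an engineer would, in place of code of your own. Each camera call takes 0.05 s, during which the arm holds its last target. There are 200 camera calls.

TASK

The orange cap strip has only been laid on its row of tubes and its caps still stand proud. Take the spring-loaded hand roller from its grey holder and roll it firmly along the whole strip until every cap is pressed fully home, then hang the roller back in its holder, upright and resting on its shoulder plate. Press the caps only with the roller's wheel, never with the fingers, and leave the other things on the bench where they are.

Things in the scene. Friction and masses are not known exactly. Their poses are not given: they have to be found in the camera images.
- cap_strip: Row of tubes with the orange cap strip: 12 round domed caps, 8 mm across, 9 mm apart. Origin on the deck (40 mm above the bench) of the fixed white tube rack, 128x86 mm, in the middle of the row; x along the row, z up. The row is the rack's edge row, second or third; two blue strips beside it are home already. Cap tops are 8.5 mm above the origin once home, 13.5 mm while proud.
- strip_end_a (a point): Middle of the first cap of the orange strip (its -x end), at the height of the top of a cap pressed home, 48.5 mm above the bench. A flat 7 mm pull tab lies beyond it. x points along the strip to strip_end_b, z up.
- strip_end_b (a point): Middle of the last cap of the orange strip (its +x end, 99 mm from strip_end_a), at the height of the top of a cap pressed home; a pull tab beyond it.
- roller_grip (a point): Centre of the blue handle (with black ribs) of the hand roller, half-way up. The handle is an upright rounded block: 26 mm thick along x (the way the roller rolls; grip it across this), 58 mm wide along y (parallel to the axle), 46 mm tall; z up. The underside of the rubber wheel is 80 mm straight below this point while the spring is out.
- press_roller: The hand roller, 0.3 kg. Origin 80 mm below roller_grip; x, y, z as there. Wheel 32 mm across, 36 mm wide along y. The wheel's fork is sprung in the handle: it gives from 4 N, 1.2 N more each mm, up to 12 mm (18 N). The fork is 53 mm wide along y over the axle ends; its shoulder plate (54 mm along x, 48 along y) has its underside 36 mm above the wheel's.
- holder_seat (a point): Middle of the mouth of the grey fixed roller holder, at its two upper rims, 44 mm above the bench. z up; x, y as those of the roller standing in it (either way round). Pocket 40 mm (x) by 60 mm (y), 40 mm deep: about 4 mm of play each way. The shoulder plate rests on the two rims, the wheel hangs free, and the handle's centre is then 44 mm above this point.
- roller_wheel (a joint): Turn of the roller's wheel on its axle, rad, 0 at the start; turns freely either way as it rolls, 1 rad for each 16 mm.
- cap01 (a joint): How far cap 1 of 12 of the orange strip (counted from strip_end_a) is pressed in, m: 0 = standing 5 mm proud, 0.005 = fully home. A stiff push fit (about 7 N a cap, and the wheel bears on two or more: it takes a firm 12 to 18 N on the roller); it stays where it is pushed.
- cap02 (a joint): How far cap 2 of 12 of the orange strip (counted from strip_end_a) is pressed in, m: 0 = standing 5 mm proud, 0.005 = fully home. A stiff push fit (about 7 N a cap, and the wheel bears on two or more: it takes a firm 12 to 18 N on the roller); it stays where it is pushed.
- cap03 (a joint): How far cap 3 of 12 of the orange strip (counted from strip_end_a) is pressed in, m: 0 = standing 5 mm proud, 0.005 = fully home. A stiff push fit (about 7 N a cap, and the wheel bears on two or more: it takes a firm 12 to 18 N on the roller); it stays where it is pushed.
- cap04 (a joint): How far cap 4 of 12 of the orange strip (counted from strip_end_a) is pressed in, m: 0 = standing 5 mm proud, 0.005 = fully home. A stiff push fit (about 7 N a cap, and the wheel bears on two or more: it takes a firm 12 to 18 N on the roller); it stays where it is pushed.
- cap05 (a joint): How far cap 5 of 12 of the orange strip (counted from strip_end_a) is pressed in, m: 0 = standing 5 mm proud, 0.005 = fully home. A stiff push fit (about 7 N a cap, and the wheel bears on two or more: it takes a firm 12 to 18 N on the roller); it stays where it is pushed.
- cap06 (a joint): How far cap 6 of 12 of the orange strip (counted from strip_end_a) is pressed in, m: 0 = standing 5 mm proud, 0.005 = fully home. A stiff push fit (about 7 N a cap, and the wheel bears on two or more: it takes a firm 12 to 18 N on the roller); it stays where it is pushed.
- cap07 (a joint): How far cap 7 of 12 of the orange strip (counted from strip_end_a) is pressed in, m: 0 = standing 5 mm proud, 0.005 = fully home. A stiff push fit (about 7 N a cap, and the wheel bears on two or more: it takes a firm 12 to 18 N on the roller); it stays where it is pushed.
- cap08 (a joint): How far cap 8 of 12 of the orange strip (counted from strip_end_a) is pressed in, m: 0 = standing 5 mm proud, 0.005 = fully home. A stiff push fit (about 7 N a cap, and the wheel bears on two or more: it takes a firm 12 to 18 N on the roller); it stays where it is pushed.
- cap09 (a joint): How far cap 9 of 12 of the orange strip (counted from strip_end_a) is pressed in, m: 0 = standing 5 mm proud, 0.005 = fully home. A stiff push fit (about 7 N a cap, and the wheel bears on two or more: it takes a firm 12 to 18 N on the roller); it stays where it is pushed.
- cap10 (a joint): How far cap 10 of 12 of the orange strip (counted from strip_end_a) is pressed in, m: 0 = standing 5 mm proud, 0.005 = fully home. A stiff push fit (about 7 N a cap, and the wheel bears on two or more: it takes a firm 12 to 18 N on the roller); it stays where it is pushed.
- cap11 (a joint): How far cap 11 of 12 of the orange strip (counted from strip_end_a) is pressed in, m: 0 = standing 5 mm proud, 0.005 = fully home. A stiff push fit (about 7 N a cap, and the wheel bears on two or more: it takes a firm 12 to 18 N on the roller); it stays where it is pushed.
- cap12 (a joint): How far cap 12 of 12 of the orange strip (counted from strip_end_a) is pressed in, m: 0 = standing 5 mm proud, 0.005 = fully home. A stiff push fit (about 7 N a cap, and the wheel bears on two or more: it takes a firm 12 to 18 N on the roller); it stays where it is pushed.
- petri_dish: Bystander: clear lidded petri dish, 89 mm across, 15 mm tall; origin at the centre of its underside.
- timer: Bystander: white bench timer with three buttons, 58x62x18 mm; origin at the centre of its underside.
- slide_box: Bystander: white and ochre box of slides, 58x80x30 mm; origin at the centre of its underside.
- diluent_bottle: Bystander: white bottle with a blue cap, 62 mm wide, 135 mm tall; origin at the centre of its underside.
Mind the look-alikes: they are no part of the job. Leave any pink, turquoise or yellow look-alike of the press_roller alone.

How it is judged:
By the outcome, as a careful person would: the job done as asked, in the order asked, and still so for the second after the job is handed in, with the robot touching nothing.
It also fails if it takes over 54 s, if anything falls off the work surface, if the arm or the gripper's body presses on something with over 40 N, if the wrist force passes 120 N, or if a joint passes its speed limit or range.

## Working session

There is one attempt and no reset: what is moved stays moved. The work goes in short steps, Python scripts to look and compute and a tool call to move; the robot and the scene stay as the last step left them, time stands still between calls to the robot, and variables do not carry over. Pictures are saved under pics/ and viewed, on a budget of 10 in all, crops included, one or two more only if the job needs it, and the job is handed in when it is done.

Besides the shell and the picture viewer there is one more tool, called after "Call:" as a command line: name --argument value ..., lists and objects as JSON in quotes. step_arm: Moves the arm, as the interface text tells. Its arguments: {"type":"object","properties":{"gripper":{"type":"array"},"linear":{"type":"array"},"delta_rot":{"type":"array"},"grip_force":{"type":"number"}},"required":["gripper","linear","delta_rot"]}

```bash
mkdir -p pics
cat > h.py <<'E'
import numpy as np, cv2
from plant import ctrl
def shot(n,f=None):
    c=ctrl.read_camera(n)
    if f: cv2.imwrite('pics/'+f,c['frame'][:,:,::-1])
    return c
def ray(c,u,v,z):
    T=np.array(c['view']);R=T[:3,:3];o=-R.T@T[:3,3]
    d=R.T@np.array([(u-c['cx'])/c['fx'],(v-c['cy'])/c['fy'],1.])
    return o+d*(z-o[2])/d[2]
def proj(c,p):
    T=np.array(c['view']);q=T[:3,:3]@np.array(p)+T[:3,3]
    return np.array([c['cx']+c['fx']*q[0]/q[2],c['cy']+c['fy']*q[1]/q[2]])
E
python3 - <<'E'
from h import *
a=shot('top','top0.png');b=shot('scene','scene0.png')
for c in(a,b): print(c['fx'],np.round(c['view'],3).tolist())
print(ctrl.get_state(),ctrl.hold_point_z)
E
```

```text
405.2529471012231 [[-0.012, -1.0, 0.003, 0.134], [-0.984, 0.012, -0.179, 0.468], [0.179, -0.005, -0.984, 1.002], [0.0, 0.0, 0.0, 1.0]]
504.13851152769917 [[-0.86, -0.51, -0.018, 0.463], [-0.265, 0.477, -0.838, 0.13], [0.436, -0.716, -0.546, 1.406], [0.0, 0.0, 0.0, 1.0]]
{'time': 0.1, 'qpos': array([ 1.07101290e+00,  2.87129318e-01,  1.57804853e+00,  9.63638902e-06,
        1.27864477e+00, -1.50037855e-01]), 'dq': array([ 9.33334325e-04, -1.52949155e-03, -2.54937600e-03, -9.22807620e-05,
       -8.08599593e-04, -2.20439725e-04]), 'joint_efforts': array([ 9.27184874e-05, -4.07294011e+01, -2.93698937e+01, -1.71094125e-04,
        3.44160922e-03, -7.82303289e-06]), 'eef_pos': array([0.2309921 , 0.63359442, 0.23004098]), 'tcp_rot': array([ 8.19347223e-01,  5.73296507e-01, -1.00089256e-03,  4.91350068e-04]), 'contact_force': array([0.38321709, 0.06975552, 0.06700892]), 'wrist_torque': array([ 0.02005716, -0.02020396, -0.0214229 ]), 'opening': 0.9985684065277574} 0.0187
```

View pics/top0.png

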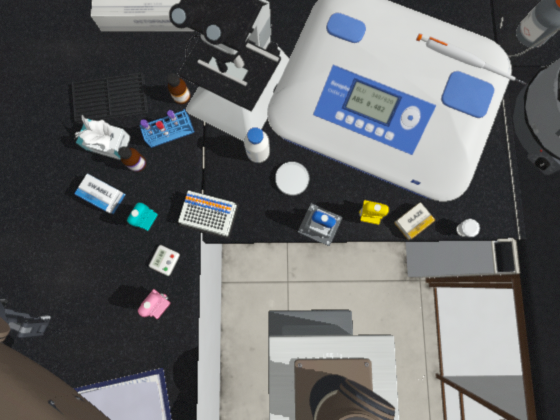

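View pics/scene0.png

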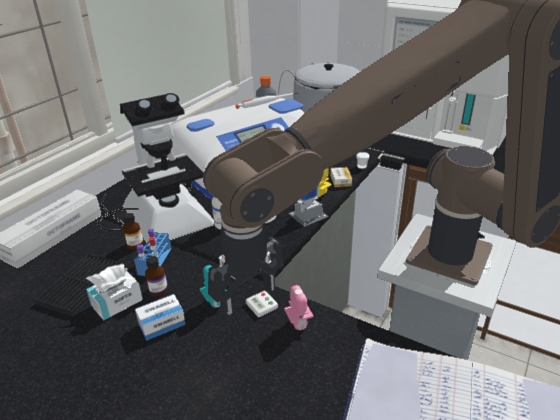

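Top view: the blue roller is in its grey holder at (322,222). The rack is at (208,212), with an orange row near its far edge. Candidates for the roller: blue (322,222), turquoise (142,215), pink (153,305) and yellow (374,212). I choose the blue one, because it is in the grey holder and has a blue handle, and I'll check it in a close crop.

Run:
```python
from h import *
c=shot('top');f=c['frame'][:,:,::-1]
A=cv2.resize(f[180:250,170:245],None,fx=5.3,fy=5.3,interpolation=2);B=cv2.resize(f[190:260,285:360],None,fx=5.3,fy=5.3,interpolation=2)
cv2.imwrite('pics/crop1.png',np.hstack([A,B]))
hsv=cv2.cvtColor(f,cv2.COLOR_BGR2HSV)
def comp(m,x0,x1,y0,y1,nm,zs):
    k=np.zeros_like(m);k[y0:y1,x0:x1]=m[y0:y1,x0:x1]
    n,l,s,ce=cv2.connectedComponentsWithStats(k)
    for i in range(1,n):
        if s[i,4]<8: continue
        p=np.argwhere(l==i)[:,::-1].astype(np.float32)
        r=cv2.minAreaRect(p);bx=cv2.boxPoints(r)
        print(nm,s[i].tolist(),ce[i].round(1),r)
        for q in bx: print('   ',q.round(1),[ray(c,*q,z)[:2].round(4).tolist() for z in zs])
        print('   c',[ray(c,*ce[i],z)[:2].round(4).tolist() for z in zs])
comp(cv2.inRange(hsv,(5,120,120),(20,255,255)),170,245,180,250,'orange',[.0535])
comp(cv2.inRange(hsv,(100,120,60),(125,255,255)),285,360,190,260,'blue',[.088,.111])
```

```text
orange [186, 196, 39, 13, 94] [205.6 202.2] ((204.97059631347656, 202.11766052246094), (39.775840759277344, 2.66789174079895), 14.03624439239502)
    [185.4 198.6] [[0.4988, 0.3672]]
    [186. 196.] [[0.5056, 0.3657]]
    [224.6 205.6] [[0.4793, 0.2666]]
    [223.9 208.2] [[0.4726, 0.2682]]
   c [[0.4888, 0.3152]]
orange [226, 207, 4, 3, 9] [227.6 207.9] ((227.5, 208.0), (2.0, 3.0), 90.0)
    [226. 207.] [[0.4757, 0.263]]
    [229. 207.] [[0.4756, 0.2553]]
    [229. 209.] [[0.4704, 0.2553]]
    [226. 209.] [[0.4705, 0.2629]]
   c [[0.4734, 0.259]]
blue [312, 211, 24, 17, 200] [323.  219.3] ((323.3829040527344, 219.25363159179688), (23.397415161132812, 11.174885749816895), 24.775144577026367)
    [310.4 219.4] [[0.4357, 0.0514], [0.4321, 0.0534]]
    [315.1 209.3] [[0.4609, 0.0392], [0.4567, 0.0414]]
    [336.3 219.1] [[0.4358, -0.0122], [0.4322, -0.0088]]
    [331.7 229.2] [[0.4109, 0.0002], [0.4079, 0.0033]]
   c [[0.4357, 0.0206], [0.4321, 0.0232]]
```

View pics/crop1.png

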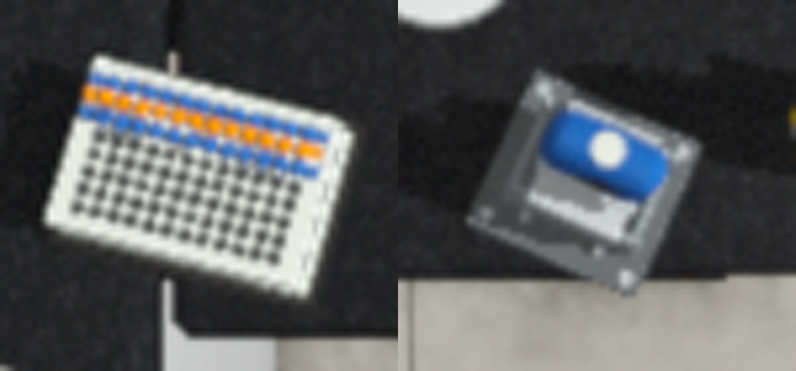

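The crop confirms the blue handle in the grey holder. The orange row is second, between two blue ones. Next I move above the roller.

```bash
cat >> h.py <<'E'
from scipy.spatial.transform import Rotation as Ro
def lin(*targets):
    """TCP world targets (x,y,z,angle deg of tool x or None, tool down) -> shift in tool axes, turn"""
    s=ctrl.get_state();R=Ro.from_quat(s['tcp_rot'])
    print('t',s['time'],'pos',s['eef_pos'].round(4),'F',s['contact_force'].round(1),'open',round(s['opening'],3))
    for *p,a in targets:
        c,d=np.cos(np.radians(a)),np.sin(np.radians(a))
        W=Ro.from_matrix(np.array([[c,d,0],[d,-c,0],[0,0,-1]]).copy())
        print((R.inv().apply(np.array(p)-s['eef_pos'])*1000).round(1),(R.inv()*W).as_rotvec(degrees=True).round(1))
E
python3 -c "
from h import *
lin((.50,.25,.22,30),(.445,.021,.20,-24.8))"
```

```text
t 0.15 pos [0.231  0.6337 0.2302] F [ 0.7 -0.8  0.2] open 1.0
[-268.2  384.1   10.6] [ 0.   0.1 40. ]
[-502.2  411.    31.1] [ 0.1  0.1 94.8]
```

Call:
step_arm --gripper '[-1,-1,-1,-1,-1,-1,-1,-1,-1,-1,-1,-1,-1,-1,-1,-1]' --linear '[[-0.034,0.048,0],[-0.067,0.096,0],[-0.1,0.144,0],[-0.134,0.192,0],[-0.167,0.24,0],[-0.2,0.288,0],[-0.234,0.336,0.01],[-0.268,0.384,0.01],[-0.315,0.389,0.015],[-0.361,0.395,0.02],[-0.408,0.4,0.025],[-0.455,0.406,0.03],[-0.502,0.411,0.031],[-0.502,0.411,0.031],[-0.502,0.411,0.031],[-0.502,0.411,0.031]]' --delta_rot '[[0,0,5],[0,0,10],[0,0,15],[0,0,20],[0,0,25],[0,0,30],[0,0,35],[0,0,42],[0,0,52],[0,0,62],[0,0,72],[0,0,82],[0,0,90],[0,0,95],[0,0,95],[0,0,95]]'

```text
time: 2.15
eef_pos: [0.4453, 0.022, 0.2002]
tcp_rot: [0.976, -0.216, -0.0, -0.0]
contact_force: [-0.3, 0.4, -0.0]
opening: 1.002
```

Run:
```python
from h import *
c=shot('wrist','w1.png'); lin((.432,.021,.0693,-24.8))
print(np.round(c['view'],3).tolist(),proj(c,(.432,.021,.111)))
f=c['frame'];hsv=cv2.cvtColor(f,cv2.COLOR_RGB2HSV)
m=cv2.inRange(hsv,(100,120,60),(125,255,255));n,l,s,ce=cv2.connectedComponentsWithStats(m)
i=1+s[1:,4].argmax();p=np.argwhere(l==i)[:,::-1].astype(np.float32);r=cv2.minAreaRect(p);print(s[i],r)
for q in cv2.boxPoints(r):print(q.round(1),ray(c,*q,.111)[:2].round(4),ray(c,*q,.088)[:2].round(4))
```

```text
t 2.2 pos [0.4454 0.0221 0.2003] F [0.1 0.5 0.3] open 1.001
[-11.6   6.7 131. ] [ 0.   0.  -0.1]
[[0.907, -0.421, -0.001, -0.394], [-0.404, -0.871, 0.281, 0.171], [-0.119, -0.254, -0.96, 0.408], [0.0, 0.0, 0.0, 1.0]] [260.94528404 222.11136714]
[ 429    0   53  308 3620] ((452.4899597167969, 152.57000732421875), (13.576452255249023, 310.13702392578125), 8.13010311126709)
[423.8 305.1] [ 0.5221 -0.0998] [ 0.5268 -0.1183]
[467.7  -1.9] [0.6139 0.1001] [0.6277 0.1014]
[481.1   0. ] [0.6213 0.0955] [0.6358 0.0963]
[437.3 307. ] [ 0.5316 -0.1062] [ 0.5372 -0.1253]
```

View pics/w1.png

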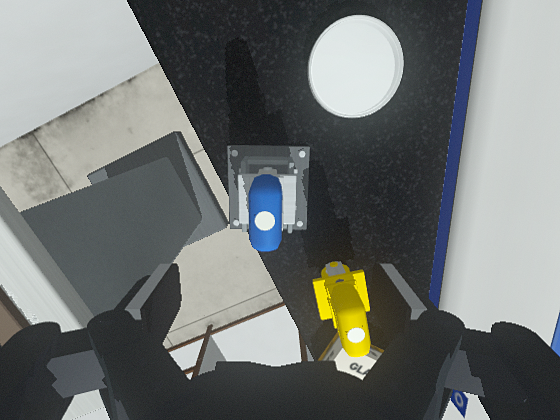

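The wrist view shows the blue handle at (265,215), with its white button at (265,221). The yellow look-alike at (345,300) is clear of the finger path.

Run:
```python
from h import *
c=shot('wrist')
f=c['frame'];hsv=cv2.cvtColor(f,cv2.COLOR_RGB2HSV)
m=cv2.inRange(hsv,(100,120,40),(125,255,255))|cv2.inRange(hsv[:, :],(0,0,200),(180,60,255));k=m*0;k[172:253,246:286]=m[172:253,246:286]
m=k&cv2.inRange(hsv,(100,120,40),(125,255,255));p=cv2.findNonZero(m).reshape(-1,2).astype(np.float32);r=cv2.minAreaRect(p);print(r)
for q in cv2.boxPoints(r):print(q.round(1),ray(c,*q,.111)[:2].round(4),ray(c,*q,.088)[:2].round(4))
# top-face: white button centre and holder plate corners' screws
b=cv2.inRange(f,(200,200,200),(255,255,255));k=b*0;k[208:234,252:278]=b[208:234,252:278];M=cv2.moments(k);u=(M['m10']/M['m00'],M['m01']/M['m00']);print('button',u,ray(c,*u,.111),ray(c,*u,.114))
print('tcp px',proj(c,ctrl.get_state()['eef_pos']))
for q in [(233.5,154),(301,154),(234,225),(300,225)]: print('screw',ray(c,*q,.044).round(4),ray(c,*q,.004).round(4))
h=cv2.resize(f[140:260,220:320,::-1],None,fx=5,fy=5,interpolation=2);cv2.imwrite('pics/h1.png',h)
```

```text
((265.0, 213.0), (76.0, 32.0), 90.0)
[249. 175.] [0.4398 0.0573] [0.4363 0.0543]
[281. 175.] [0.4608 0.0475] [0.4594 0.0436]
[281. 251.] [ 0.436  -0.0068] [ 0.4321 -0.0161]
[249. 251.] [0.4134 0.0037] [ 0.4073 -0.0046]
button (264.5, 220.5) [0.43503042 0.0211547  0.111     ] [0.43554574 0.02200529 0.114     ]
tcp px [276.65046519 267.57128869]
screw [0.4253 0.0722 0.044 ] [0.4187 0.0702 0.004 ]
screw [0.4816 0.0461 0.044 ] [0.4824 0.0406 0.004 ]
screw [0.3944 0.0105 0.044 ] [3.837e-01 3.000e-04 4.000e-03]
screw [ 0.453  -0.0166  0.044 ] [ 0.4501 -0.0305  0.004 ]
```

View pics/h1.png

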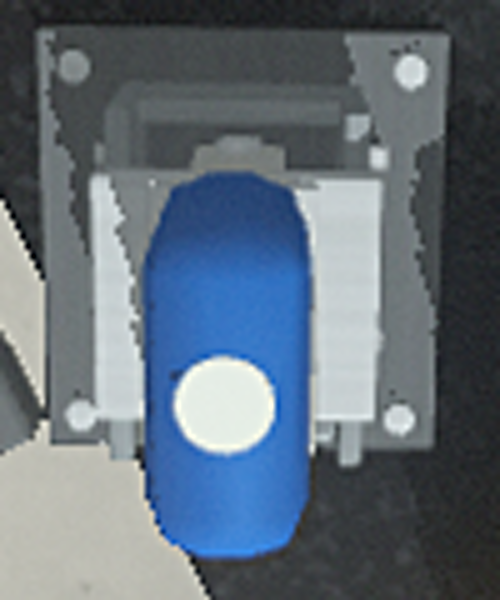

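```bash
python3 -c "
from h import *
lin((.434,.021,.068,-24.9))"
```

```text
t 2.25 pos [0.4454 0.0222 0.2002] F [ 0.7 -0.5  0.3] open 0.999
[ -9.8   5.9 132.2] [ 0.  0. -0.]
```

Call:
step_arm --gripper '[-1,-1,-1,-1,-1,-1,1,1,1,1,1,1]' --linear '[[-0.01,0.006,0.02],[-0.01,0.006,0.06],[-0.01,0.006,0.1],[-0.01,0.006,0.12],[-0.01,0.006,0.132],[-0.01,0.006,0.132],[-0.01,0.006,0.132],[-0.01,0.006,0.132],[-0.01,0.006,0.132],[-0.01,0.006,0.132],[-0.01,0.006,0.132],[-0.01,0.006,0.132]]' --delta_rot '[[0,0,0],[0,0,0],[0,0,0],[0,0,0],[0,0,0],[0,0,0],[0,0,0],[0,0,0],[0,0,0],[0,0,0],[0,0,0],[0,0,0]]' --grip_force 90

```text
time: 3.75
eef_pos: [0.4344, 0.0203, 0.0689]
tcp_rot: [0.976, -0.217, 0.001, -0.0]
contact_force: [0.4, -1.1, 2.9]
opening: 0.299
```

```bash
python3 -c "
from h import *
lin((.434,.021,.168,-24.9),(.49,.19,.168,30),(.488,.312,.168,75.5))"
```

```text
t 3.75 pos [0.4344 0.0203 0.0689] F [ 0.4 -1.1  2.9] open 0.299
[ -0.5  -0.5 -99.1] [-0.  -0.1 -0.1]
[ -21.3 -177.3  -99.1] [  0.   -0.1 -55. ]
[ -74.8 -287.   -99.1] [ 1.000e-01 -1.000e-01 -1.005e+02]
```

Call:
step_arm --gripper '[1,1,1,1,1,1,1,1,1,1,1,1,1,1,1,1]' --linear '[[0,0,-0.015],[0,0,-0.04],[0,0,-0.08],[0,0,-0.12],[-0.002,-0.02,-0.145],[-0.007,-0.06,-0.145],[-0.014,-0.1,-0.145],[-0.018,-0.14,-0.145],[-0.021,-0.177,-0.145],[-0.024,-0.207,-0.145],[-0.026,-0.237,-0.145],[-0.027,-0.267,-0.145],[-0.027,-0.297,-0.145],[-0.027,-0.297,-0.145],[-0.027,-0.297,-0.145],[-0.027,-0.297,-0.145]]' --delta_rot '[[0,0,0],[0,0,0],[0,0,0],[0,0,0],[0,0,-10],[0,0,-20],[0,0,-30],[0,0,-40],[0,0,-50],[0,0,-60],[0,0,-70],[0,0,-80],[0,0,-90],[0,0,-100.4],[0,0,-100.4],[0,0,-100.4]]'

```text
time: 5.75
eef_pos: [0.5343, 0.3006, 0.2127]
tcp_rot: [0.792, 0.61, -0.001, -0.0]
contact_force: [-0.2, -0.0, -3.1]
opening: 0.292
```

Run:
```python
from h import *
c=shot('wrist','w2.png'); lin((.488,.312,.2,75.5))
f=c['frame'];hsv=cv2.cvtColor(f,cv2.COLOR_RGB2HSV)
m=cv2.inRange(hsv,(5,130,130),(20,255,255));m=cv2.morphologyEx(m,cv2.MORPH_CLOSE,np.ones((7,7)))
n,l,s,ce=cv2.connectedComponentsWithStats(m)
for i in range(1,n):
    if s[i,4]<100: continue
    p=np.argwhere(l==i)[:,::-1].astype(np.float32);r=cv2.minAreaRect(p);print(s[i],r)
    b=cv2.boxPoints(r)
    for q in b:print(q.round(1),ray(c,*q,.0535)[:2].round(4),ray(c,*q,.05)[:2].round(4))
```

```text
t 5.8 pos [0.5345 0.3006 0.213 ] F [-0.   0.  -3.5] open 0.297
[ -0.8 -47.9  13. ] [-0.1  0.  -0.3]
[ 209  137  130   10 1049] ((273.5, 141.5), (9.0, 129.0), 90.0)
[209. 137.] [0.4674 0.2554] [0.4674 0.2546]
[338. 137.] [0.4975 0.3694] [0.4978 0.37  ]
[338. 146.] [0.5054 0.3678] [0.5059 0.3684]
[209. 146.] [0.4751 0.2528] [0.4752 0.2521]
```

View pics/w2.png

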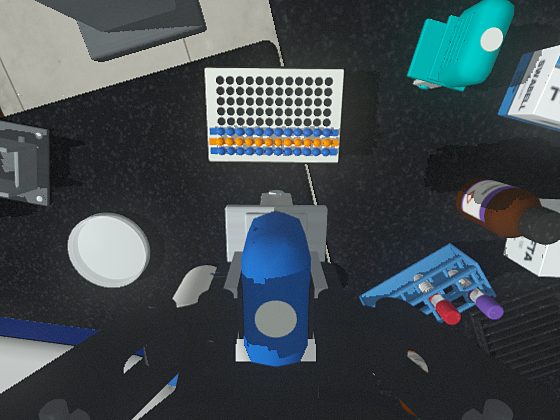

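```bash
python3 -c "
from h import *
import numpy as np
d=np.array([np.cos(np.radians(75.2)),np.sin(np.radians(75.2))]);C=np.array([.487,.3118])
s=C-.0495*d
lin((*s,.15,75.2),(*s,.0994,75.2))"
```

```text
t 5.8 pos [0.5345 0.3006 0.213 ] F [-0.   0.  -3.5] open 0.297
[-50.7 -48.8  63. ] [-0.1  0.   0. ]
[-50.7 -48.7 113.6] [-0.1  0.   0. ]
```

Call:
step_arm --gripper '[1,1,1,1,1,1,1,1,1,1,1,1]' --linear '[[-0.025,-0.02,0],[-0.0505,-0.049,0.02],[-0.0505,-0.049,0.06],[-0.0505,-0.049,0.085],[-0.0505,-0.049,0.092],[-0.0505,-0.049,0.096],[-0.0505,-0.049,0.1],[-0.0505,-0.049,0.104],[-0.0505,-0.049,0.108],[-0.0505,-0.049,0.111],[-0.0505,-0.049,0.1135],[-0.0505,-0.049,0.1135]]' --delta_rot '[[0,0,0],[0,0,0],[0,0,0],[0,0,0],[0,0,0],[0,0,0],[0,0,0],[0,0,0],[0,0,0],[0,0,0],[0,0,0],[0,0,0]]' --grip_force 110

```text
time: 7.3
eef_pos: [0.4765, 0.2655, 0.1034]
tcp_rot: [0.791, 0.611, 0.002, 0.0]
contact_force: [-3.2, -0.3, 10.5]
opening: 0.291
```

Call:
step_arm --gripper '[1,1,1,1,1,1,1,1,1,1,1,1,1,1,1,1,1,1,1,1]' --linear '[[0,0,0.002],[0,0,0.003],[0,0,0.003],[0.003,0,0.003],[0.006,0,0.003],[0.009,0,0.003],[0.012,0,0.003],[0.015,0,0.003],[0.018,0,0.003],[0.021,0,0.003],[0.024,0,0.003],[0.027,0,0.003],[0.03,0,0.003],[0.033,0,0.003],[0.036,0,0.003],[0.039,0,0.003],[0.042,0,0.003],[0.045,0,0.003],[0.048,0,0.003],[0.051,0,0.003]]' --delta_rot '[[0,0,0],[0,0,0],[0,0,0],[0,0,0],[0,0,0],[0,0,0],[0,0,0],[0,0,0],[0,0,0],[0,0,0],[0,0,0],[0,0,0],[0,0,0],[0,0,0],[0,0,0],[0,0,0],[0,0,0],[0,0,0],[0,0,0],[0,0,0]]'

```text
time: 9.8
eef_pos: [0.4902, 0.3132, 0.1011]
tcp_rot: [0.791, 0.612, 0.001, 0.002]
contact_force: [-2.1, -6.7, 13.1]
opening: 0.289
```

```bash
python3 -c "
from h import *
lin((.487,.3118,.0994,75.2))"
```

```text
t 9.8 pos [0.4902 0.3132 0.1011] F [-2.1 -6.7 13.1] open 0.289
[-2.2 -2.7  1.7] [0.3 0.1 0.3]
```

Call:
step_arm --gripper '[1,1,1,1,1,1,1,1,1,1,1,1,1,1,1,1,1,1,1,1]' --linear '[[0,0,0.001],[0.003,-0.001,0.001],[0.006,-0.001,0.001],[0.009,-0.002,0.001],[0.012,-0.002,0.001],[0.015,-0.002,0.001],[0.018,-0.002,0.001],[0.021,-0.002,0.001],[0.024,-0.002,0.001],[0.027,-0.002,0.001],[0.03,-0.002,0.001],[0.033,-0.002,0.001],[0.036,-0.002,0.001],[0.039,-0.002,0.001],[0.042,-0.002,0.001],[0.045,-0.002,0.001],[0.048,-0.002,0.001],[0.051,-0.002,0.001],[0.053,-0.002,0.001],[0.053,-0.002,0.001]]' --delta_rot '[[0,0,0],[0,0,0],[0,0,0],[0,0,0],[0,0,0],[0,0,0],[0,0,0],[0,0,0],[0,0,0],[0,0,0],[0,0,0],[0,0,0],[0,0,0],[0,0,0],[0,0,0],[0,0,0],[0,0,0],[0,0,0],[0,0,0],[0,0,0]]'

```text
time: 12.3
eef_pos: [0.5045, 0.3705, 0.1017]
tcp_rot: [0.792, 0.611, 0.01, -0.0]
contact_force: [2.2, 7.8, 6.4]
opening: 0.287
```

Run:
```python
from h import *
lin((.487,.3118,.0994,75.2))
c=shot('wrist');d=shot('scene')
a=cv2.resize(c['frame'][150:420,130:400],(500,500),interpolation=2)
cv2.imwrite('pics/w3.png',a[:,:,::-1])
```

```text
t 12.3 pos [0.5045 0.3705 0.1017] F [2.2 7.8 6.4] open 0.287
[-61.2  -2.    1.3] [ 0.7 -0.9  0.1]
```

View pics/w3.png

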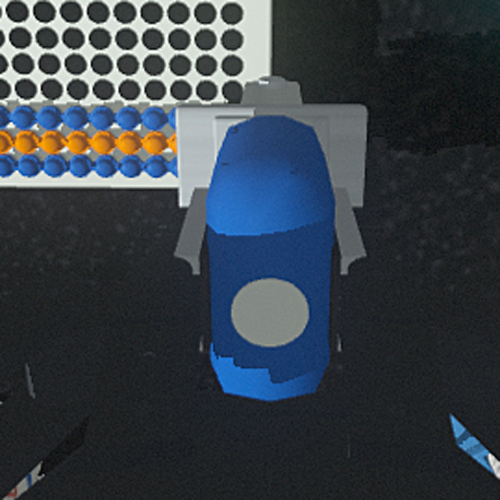

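Call:
step_arm --gripper '[1,1,1,1,1,1,1,1,1,1,1,1,1,1,1,1,1,1,1,1]' --linear '[[-0.004,0,-0.001],[-0.008,0,-0.001],[-0.012,0,0],[-0.016,0,0.001],[-0.02,0,0.001],[-0.024,0,0.001],[-0.028,0,0.001],[-0.032,0,0.001],[-0.036,0,0.001],[-0.04,0,0.001],[-0.044,0,0.001],[-0.048,0,0.001],[-0.052,0,0.001],[-0.056,0,0.001],[-0.06,0,0.001],[-0.064,0,0.001],[-0.068,0,0.001],[-0.072,0,0.001],[-0.076,0,0.001],[-0.076,0,0.001]]' --delta_rot '[[0,0,0],[0,0,0],[0,0,0],[0,0,0],[0,0,0],[0,0,0],[0,0,0],[0,0,0],[0,0,0],[0,0,0],[0,0,0],[0,0,0],[0,0,0],[0,0,0],[0,0,0],[0,0,0],[0,0,0],[0,0,0],[0,0,0],[0,0,0]]'

```text
time: 14.9
eef_pos: [0.4844, 0.2933, 0.1006]
tcp_rot: [0.791, 0.611, 0.005, 0.002]
contact_force: [0.1, -1.1, 11.8]
opening: 0.291
```

Run:
```python
from h import *
d=np.array([np.cos(np.radians(75.2)),np.sin(np.radians(75.2))]);C=np.array([.487,.3118])
lin((*(C-.0495*d),.0994,75.2))
```

```text
t 14.9 pos [0.4844 0.2933 0.1006] F [ 0.1 -1.1 11.8] open 0.291
[-31.   -2.3   1. ] [ 0.5 -0.3  0.2]
```

Call:
step_arm --gripper '[1,1,1,1,1,1,1,1,1,1,1,1,1,1,1,1,1,1,1,1]' --linear '[[-0.004,-0.002,0.002],[-0.008,-0.002,0.002],[-0.012,-0.002,0.002],[-0.016,-0.002,0.002],[-0.02,-0.002,0.002],[-0.024,-0.002,0.002],[-0.028,-0.002,0.002],[-0.031,-0.002,0.002],[-0.032,-0.002,0.002],[-0.032,-0.002,0.002],[-0.028,-0.002,0.002],[-0.023,-0.002,0.002],[-0.018,-0.002,0.002],[-0.013,-0.002,0.002],[-0.008,-0.002,0.002],[-0.003,-0.002,0.002],[0.002,-0.002,0.002],[0.007,-0.002,0.002],[0.012,-0.002,0.002],[0.017,-0.002,0.002]]' --delta_rot '[[0,0,0],[0,0,0],[0,0,0],[0,0,0],[0,0,0],[0,0,0],[0,0,0],[0,0,0],[0,0,0],[0,0,0],[0,0,0],[0,0,0],[0,0,0],[0,0,0],[0,0,0],[0,0,0],[0,0,0],[0,0,0],[0,0,0],[0,0,0]]'

```text
time: 17.4
eef_pos: [0.4885, 0.3108, 0.0997]
tcp_rot: [0.791, 0.611, 0.007, 0.003]
contact_force: [2.1, -2.2, 14.0]
opening: 0.29
```

Run:
```python
from h import *
d=np.array([np.cos(np.radians(75.2)),np.sin(np.radians(75.2))]);C=np.array([.487,.3118])
lin((*(C+.0495*d),.0994,75.2))
```

```text
t 17.4 pos [0.4885 0.3108 0.0997] F [ 2.1 -2.2 14. ] open 0.29
[50.  -1.5  0.7] [ 0.8 -0.4  0.2]
```

Call:
step_arm --gripper '[1,1,1,1,1,1,1,1,1,1,1,1,1,1,1,1,1,1,1,1]' --linear '[[0.005,0,0],[0.01,0,0],[0.015,0,0],[0.02,0,0],[0.025,0,0],[0.03,0,0],[0.035,0,0],[0.04,0,0],[0.044,0,0],[0.047,0,0],[0.049,0,0],[0.049,0,-0.01],[0.049,0,-0.03],[0.045,0,-0.06],[0.03,0,-0.1],[0.015,0.04,-0.113],[0,0.048,-0.113],[0,0.048,-0.113],[0,0.048,-0.113],[0,0.048,-0.113]]' --delta_rot '[[0,0,0],[0,0,0],[0,0,0],[0,0,0],[0,0,0],[0,0,0],[0,0,0],[0,0,0],[0,0,0],[0,0,0],[0,0,0],[0,0,0],[0,0,0],[0,0,0],[0,0,0],[0,0,0],[0,0,0],[0,0,0],[0,0,0],[0,0,0]]'

```text
time: 19.9
eef_pos: [0.5277, 0.2975, 0.2049]
tcp_rot: [0.791, 0.612, -0.001, -0.0]
contact_force: [0.5, -0.0, -3.2]
opening: 0.286
```

Run:
```python
from h import *
c=shot('wrist'); lin((.5345,.3006,.213,75.2))
f=c['frame'];cv2.imwrite('pics/w4.png',cv2.resize(f[115:205,195:355,::-1],None,fx=5,fy=5,interpolation=2))
hsv=cv2.cvtColor(f,cv2.COLOR_RGB2HSV)
m=cv2.inRange(hsv,(5,130,130),(20,255,255));m=cv2.morphologyEx(m,cv2.MORPH_CLOSE,np.ones((7,7)))
n,l,s,ce=cv2.connectedComponentsWithStats(m)
for i in range(1,n):
    if s[i,4]>100: print(s[i])
h=f.astype(int);u,v=proj(c,(.487,.3118,.0485));print(u,v)
```

```text
t 19.95 pos [0.5279 0.2975 0.2051] F [ 0.3 -1.  -4.2] open 0.291
[ 4.6  5.6 -7.9] [-0.1  0.   0.2]
[ 214  143  130   11 1052]
279.34914410022475 148.6608448253204
```

View pics/w4.png

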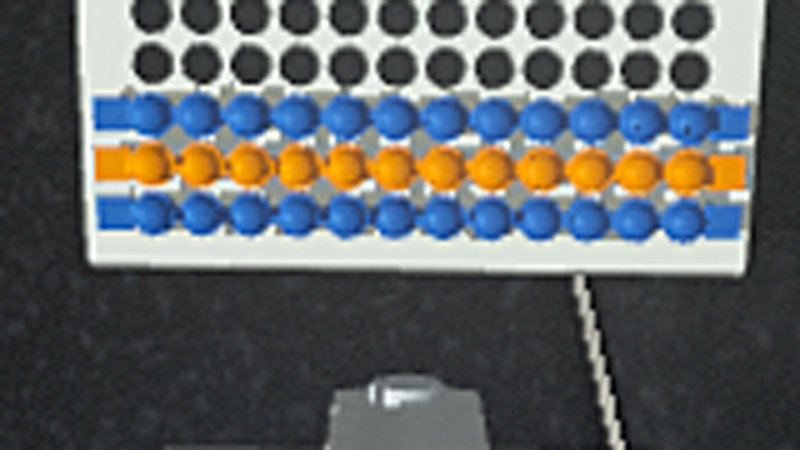

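The orange domes now sit level with the blue ones in the crop. I'll check this numerically per cap against the earlier picture.

Run:
```python
from h import *
def prof(f,v0,v1,u0,u1):
    hsv=cv2.cvtColor(f,cv2.COLOR_RGB2HSV);
    o=cv2.inRange(hsv,(5,110,90),(22,255,255))>0;b=cv2.inRange(hsv,(100,110,60),(125,255,255))>0
    out=[]
    n=12;P=(u1-u0)/11
    for k in range(n):
        a=int(round(u0+k*P-3.5));e=a+8
        oo=np.argwhere(o[v0:v1,a:e])[:,0];bb=np.argwhere(b[v0:v1,a:e])[:,0]
        mo=oo.mean();out.append([mo-(bb[bb<mo].mean()+bb[bb>mo].mean())/2, len(oo)])
    return np.array(out).round(2)
f0=cv2.imread('pics/w2.png')[:,:,::-1].copy()
c=shot('wrist');f1=c['frame']
print('before',prof(f0,122,162,218,328).T.tolist());print('after',prof(f1,130,172,225.5,333).T.tolist())
T=np.array(c['view'])
# expected shift for 5mm
for p in [(.487,.3118)]:print(proj(c,(*p,.0535))-proj(c,(*p,.0485)))
```

```text
before [[0.32, 0.27, 0.14, 0.01, 0.41, 0.28, 0.12, 0.24, 0.26, 0.24, 0.3, 0.23], [59.0, 55.0, 55.0, 60.0, 61.0, 58.0, 60.0, 59.0, 62.0, 61.0, 63.0, 64.0]]
after [[-0.02, 0.05, -0.17, -0.06, 0.04, 0.03, 0.02, -0.02, -0.14, -0.02, 0.19, 0.05], [61.0, 59.0, 60.0, 60.0, 60.0, 59.0, 58.0, 61.0, 60.0, 59.0, 59.0, 63.0]]
[0.06512402 0.54071127]
```

The average offset went from +0.24 px before to about 0 after, but the noise corresponds to 1–2 mm. I'll make one more firm pass over the whole row.

Run:
```python
from h import *
d=np.array([np.cos(np.radians(75.2)),np.sin(np.radians(75.2))]);C=np.array([.487,.3118])
lin((*(C+.0495*d),.0994,75.2),(*(C-.0495*d),.0994,75.2))
```

```text
t 20.0 pos [0.5281 0.2975 0.2053] F [-0.3  0.2 -3.4] open 0.289
[ 53.  -43.1 106. ] [-0.1  0.   0.2]
[-46.  -43.5 106. ] [-0.1  0.   0.2]
```

Call:
step_arm --gripper '[1,1,1,1,1,1,1,1,1,1,1,1,1,1,1,1,1,1,1,1]' --linear '[[0.03,-0.02,0.03],[0.053,-0.043,0.075],[0.053,-0.043,0.095],[0.053,-0.044,0.107],[0.053,-0.044,0.1145],[0.053,-0.044,0.1145],[0.053,-0.044,0.1145],[0.048,-0.044,0.1145],[0.043,-0.044,0.1145],[0.038,-0.044,0.1145],[0.033,-0.044,0.1145],[0.028,-0.044,0.1145],[0.023,-0.044,0.1145],[0.018,-0.044,0.1145],[0.013,-0.044,0.1145],[0.008,-0.044,0.1145],[0.003,-0.044,0.1145],[-0.002,-0.044,0.1145],[-0.007,-0.044,0.1145],[-0.012,-0.044,0.1145]]' --delta_rot '[[0,0,0],[0,0,0],[0,0,0],[0,0,0],[0,0,0],[0,0,0],[0,0,0],[0,0,0],[0,0,0],[0,0,0],[0,0,0],[0,0,0],[0,0,0],[0,0,0],[0,0,0],[0,0,0],[0,0,0],[0,0,0],[0,0,0],[0,0,0]]'

```text
time: 22.5
eef_pos: [0.4861, 0.2989, 0.0981]
tcp_rot: [0.792, 0.61, 0.004, -0.001]
contact_force: [-7.2, 4.4, 16.1]
opening: 0.29
```

Call:
step_arm --gripper '[1,1,1,1,1,1,1,1,1]' --linear '[[-0.005,0,0],[-0.01,0,0],[-0.015,0,0],[-0.02,0,0],[-0.025,0,0],[-0.03,0,0],[-0.033,0,0],[-0.034,0,0],[-0.034,0,0]]' --delta_rot '[[0,0,0],[0,0,0],[0,0,0],[0,0,0],[0,0,0],[0,0,0],[0,0,0],[0,0,0],[0,0,0]]'

```text
time: 23.62
eef_pos: [0.4777, 0.2655, 0.0978]
tcp_rot: [0.792, 0.61, 0.004, -0.0]
contact_force: [-6.3, 3.4, 16.1]
opening: 0.296
```

Run:
```python
from h import *
lin((.487,.3118,.18,75.2),(.434,.0205,.18,-24.9))
```

```text
t 23.625 pos [0.4777 0.2655 0.0978] F [-6.3  3.4 16.1] open 0.296
[ 47.7  -2.5 -81.9] [ 0.2 -0.4  0.1]
[-247.5   20.4  -83.7] [ -0.2  -0.5 100.2]
```

Call:
step_arm --gripper '[1,1,1,1,1,1,1,1,1,1,1,1,1,1,1,1,1,1]' --linear '[[0,0,-0.02],[0,0,-0.05],[0,0,-0.085],[-0.03,0.003,-0.085],[-0.06,0.005,-0.085],[-0.09,0.008,-0.085],[-0.12,0.01,-0.085],[-0.15,0.013,-0.085],[-0.18,0.015,-0.085],[-0.205,0.017,-0.085],[-0.225,0.019,-0.085],[-0.24,0.02,-0.085],[-0.2475,0.0204,-0.085],[-0.2475,0.0204,-0.085],[-0.2475,0.0204,-0.085],[-0.2475,0.0204,-0.085],[-0.2475,0.0204,-0.085],[-0.2475,0.0204,-0.085]]' --delta_rot '[[0,0,0],[0,0,0],[0,0,0],[0,0,10],[0,0,20],[0,0,30],[0,0,40],[0,0,50],[0,0,60],[0,0,70],[0,0,80],[0,0,90],[0,0,100.2],[0,0,100.2],[0,0,100.2],[0,0,100.2],[0,0,100.2],[0,0,100.2]]'

```text
time: 25.88
eef_pos: [0.4318, 0.0191, 0.1763]
tcp_rot: [0.977, -0.215, -0.0, 0.0]
contact_force: [0.7, -0.4, -2.9]
opening: 0.29
```

Run:
```python
from h import *
lin((.4344,.0203,.0689,-24.9))
c=shot('wrist','w5.png')
for n,f in(('w2',cv2.imread('pics/w2.png')[:,:,::-1].copy()),('now',c['frame'])):
    hsv=cv2.cvtColor(f,cv2.COLOR_RGB2HSV);m=cv2.inRange(hsv,(100,120,30),(125,255,255));m[:,:225]=0;m[:,330:]=0;m[:200]=0
    n_,l,s,ce=cv2.connectedComponentsWithStats(m);i=1+s[1:,4].argmax();print(n,s[i],ce[i])
    b=cv2.inRange(hsv,(0,0,90),(180,60,255));b[:290]=0;b[350:]=0;b[:,:245]=0;b[:,305:]=0
    M=cv2.moments(b);print(M['m10']/M['m00'],M['m01']/M['m00'])
```

```text
t 25.875 pos [0.4318 0.0191 0.1763] F [ 0.7 -0.4 -2.9] open 0.29
[  1.9  -2.2 107.4] [0.  0.  0.1]
w2 [ 241  212   70  155 8083] [275.44451318 285.29036249]
275.233798195242 318.4364232977851
now [ 241  212   70  155 8015] [275.54734872 285.30667498]
275.2156862745098 318.6437908496732
```

View pics/w5.png

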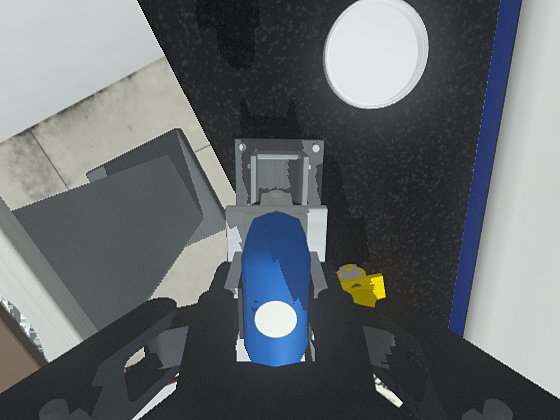

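The wrist view shows the roller unmoved in the grip (its mask matches the earlier one) and the empty pocket ahead at (280,180). I lower it at the original pose.

Call:
step_arm --gripper '[1,1,1,1,1,1,1,1,1]' --linear '[[0.002,-0.002,0.02],[0.002,-0.002,0.04],[0.002,-0.002,0.055],[0.002,-0.002,0.07],[0.002,-0.002,0.08],[0.002,-0.002,0.09],[0.002,-0.002,0.1],[0.002,-0.002,0.105],[0.002,-0.002,0.105]]' --delta_rot '[[0,0,0],[0,0,0],[0,0,0],[0,0,0],[0,0,0],[0,0,0],[0,0,0],[0,0,0],[0,0,0]]'

```text
time: 27.05
eef_pos: [0.4342, 0.0199, 0.071]
tcp_rot: [0.977, -0.215, -0.0, 0.0]
contact_force: [0.0, -0.6, -3.5]
opening: 0.288
```

```bash
python3 -c "
from h import *
lin((.4344,.0203,.0689,-24.9))"
```

```text
t 27.05 pos [0.4342 0.0199 0.071 ] F [ 0.  -0.6 -3.5] open 0.288
[ 0.  -0.4  2.1] [0.  0.  0.1]
```

Call:
step_arm --gripper '[1,1,1,1]' --linear '[[0,0,0.001],[0,0,0.002],[0,0,0.003],[0,0,0.003]]' --delta_rot '[[0,0,0],[0,0,0],[0,0,0],[0,0,0]]'

```text
time: 27.55
eef_pos: [0.4348, 0.0198, 0.0691]
tcp_rot: [0.977, -0.215, 0.0, -0.0]
contact_force: [-1.8, 0.2, 3.7]
opening: 0.289
```

Seated, with the holder now carrying it. Open slowly and retreat.

Call:
step_arm --gripper '[0.3,0,-0.5,-1,-1,-1,-1,-1,-1,-1,-1,-1,-1,-1]' --linear '[[0,0,0],[0,0,0],[0,0,0],[0,0,0],[0,0,0],[0,0,0],[0,0,-0.02],[0,0,-0.05],[0,0,-0.09],[0,0,-0.13],[0.01,-0.006,-0.131],[0.01,-0.006,-0.131],[0.01,-0.006,-0.131],[0.01,-0.006,-0.131]]' --delta_rot '[[0,0,0],[0,0,0],[0,0,0],[0,0,0],[0,0,0],[0,0,0],[0,0,0],[0,0,0],[0,0,0],[0,0,0],[0,0,0],[0,0,0],[0,0,0],[0,0,0]]' --grip_force 20

```text
time: 29.3
eef_pos: [0.4451, 0.0213, 0.1977]
tcp_rot: [0.977, -0.215, -0.002, 0.0]
contact_force: [-0.2, -0.3, -0.8]
opening: 1.002
```

Run:
```python
from h import *
lin((.4344,.0203,.0689,-24.9))
c=shot('wrist');t=shot('top')
A=cv2.resize(c['frame'][130:270,200:340],(400,400),interpolation=2);B=cv2.resize(t['frame'][180:250,170:240],(400,400),interpolation=2)
cv2.imwrite('pics/end.png',np.hstack([A,B])[:,:,::-1])
f=c['frame'];b=cv2.inRange(f,(200,200,200),(255,255,255));k=b*0;k[205:237,250:280]=b[205:237,250:280];M=cv2.moments(k);print('button',ray(c,M['m10']/M['m00'],M['m01']/M['m00'],.111))
```

```text
t 29.3 pos [0.4451 0.0213 0.1977] F [-0.2 -0.3 -0.8] open 1.002
[ -8.9   5.3 128.9] [0.  0.2 0.1]
button [0.43471566 0.02098764 0.111     ]
```

View pics/end.png

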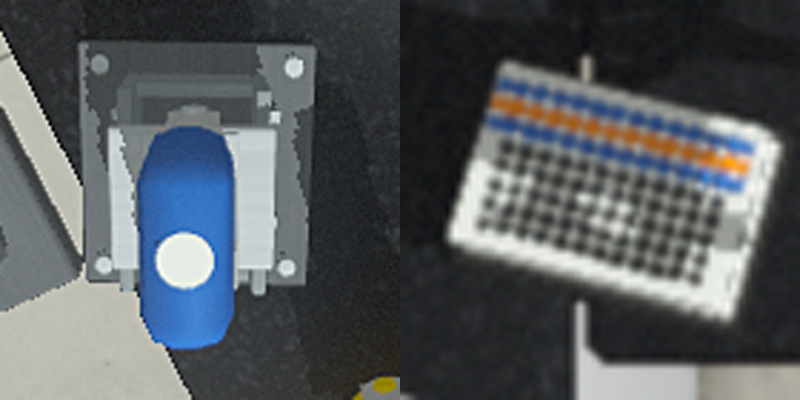

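The roller stands in its holder as it did at the start: the button is within 0.4 mm and the shoulder plate is level. The strip and rack look in order.

```bash
python3 -c "
from plant import ctrl
ctrl.sign_off()"
```

```text
the job is handed in; nothing more can be done
```

I took the blue roller from its grey holder and rolled it along the whole orange strip, over the full row about four times at roughly 14–19 N. I then hung it back in the holder and handed the job in at 29.3 s.

**Caps:** I believe all 12 caps are home, but there is no cap-by-cap proof.
- **Height:** On the last pass the wheel's underside worked out at about 48.9 mm near mid-row and at one end. Fully home is 48.5 mm.
- **Picture check:** Compared with the pressed blue rows, the orange caps' average offset fell from about 0.24 px to about 0. That check only resolves 1–2 mm per cap.
- **Disagreement:** The wheel heights from the first passes came out 1–2 mm higher than on the last one. That is why I added the final firm pass.

**Overrun:** On the second leg the wheel briefly rolled off the end of the strip, onto the pull tab. I saw no harm from it.

**Roller:** The last picture shows it standing upright on its shoulder plate, within 0.4 mm of where it started. It had not slipped in the grip.

**Bystanders:** I moved nothing else on purpose and saw nothing displaced, but I did not measure their positions again at the end.

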